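# Free the pawl and lower the board hold-down

## Task

At the rework fixture, press the red thumb tab of the ratchet pawl right down so that the pawl comes free, and leave it down. Then push the raised blue hold-down arm down by its yellow ball, past its teeth, until its rubber pad rests gently on the green circuit board. Leave the board in its frame, do not lift the arm any higher first, and leave everything around the fixture where it is.

Things in the scene. Friction and masses are not known exactly. Their poses are not given: they have to be found in the camera images.
- press: the fixed board fixture: black steel base plate 305 x 150 x 10 mm (x -110 to +195 mm, y +-75 mm), origin on the table directly under the hinge axis of the hold-down arm; its x axis points along the arm to the board, z up, and the hinge and pawl pivot axes lie along its y. The aluminium hinge bracket reaches to 106 mm above the table, the toothed wheel to 136 mm; the board frame (x 43 to 192 mm) reaches to 34 mm
- hinge (a point): point on the hinge axis of the hold-down arm, 90 mm above the table
- holddown (a joint): angle (rad) of the blue hold-down arm: 0 = arm level with its pad on the board, grows as the arm is raised (stop at 1.15); it starts raised, between 0.81 and 0.90. While the pawl is engaged a tooth stops it at about 0.80 (0.77 when leaned on). The hinge is stiff enough to stay where it is left; once free about 2 to 4 N down on the ball moves it. The next tooth passes the pawl at 0.38
- knob (a point): centre of the yellow ball, 32 mm across, on the end of the blue arm, 160 mm from the hinge axis; when the arm is level it is 90 mm above the table
- pad (a point): centre of the underside of the rubber pad (20 mm across) on a pin below the arm, 115 mm out from the hinge axis and 60 mm below the arm's centre line
- pawl (a joint): angle (rad) of the pawl: 0 = hooked in the teeth, 0.26 = pressed right down against its stop; the hook is clear of the teeth above about 0.16. It has no return spring: its stiff pivot stays where it is left; about 2 N down on the tab moves it
- tab (a point): centre of the upper face of the red thumb tab, 36 x 36 mm and 6 mm thick, overhanging the end of the base plate 134 mm behind the hinge axis (on the side away from the board). Its face is level and 46 mm above the table while the pawl is engaged, and goes down about 26 mm and tilts by 0.26 rad, outer edge down, when pressed right down; its pivot is 100 mm from its centre towards the hinge and 34 mm above the table
- pcb: loose green circuit board, 126 x 94 mm, 4 mm thick, lying in the frame of the fixture with its top 30 mm above the table; origin at the centre of its underside
- spool: bystander: dark grey solder spool, 60 mm across, 40 mm high; origin at the centre of its underside
- flux: bystander: small amber bottle with red cap, 38 mm across, 85 mm high; origin at the centre of its underside
- tweezers: bystander: steel tweezers lying flat, about 120 mm long, 8 mm high; origin near its middle
- driver: bystander: screwdriver with orange handle lying flat, 150 mm long; origin near its middle
- nozzle: bystander: small steel hot-air nozzle, 24 mm square, 28 mm high, standing on the base plate beside the hinge bracket; origin at the centre of its underside
- mug: bystander: blue mug, 76 mm across, 85 mm high; origin at the centre of its underside
- chiptray: bystander: blue divided parts tray, 100 x 140 mm, 22 mm high; origin at the centre of its underside
Mind the look-alikes: they are no part of the job. What is meant by the pcb is not grey or pink, and is the smaller of those in its own colour.

How it is judged:
By the outcome, as a careful person would: the job done as asked, in the order asked, and still so for the second after the job is handed in, with the robot touching nothing.
It also fails if it takes over 45 s, if anything falls off the work surface, if the arm or the gripper's body presses on something with over 40 N, if the wrist force passes 120 N, or if a joint passes its speed limit or range.

## Robot

A 6-joint arm with a two-finger parallel gripper is mounted at the origin on the work surface. World frame = base frame: x ahead of the robot, y to its left, z up, the work surface at z = 0. Lengths are in m, angles in degrees, forces in N, time in s.
With the tool pointing down it reaches from about 0.4 to 0.825 m from the base axis. Payload 7 kg.
Tool frame: the origin (TCP) lies between the finger pads; the fingertips stand 22 mm ahead of it and the grasp point (between the pads) lies 3 mm ahead of it; z points along the fingers, y is the direction in which the jaws open and shut (so a half turn about z gives the same grasp; the last joint's range is limited). The gripper opens to 88 mm and grips with 3 to 60 N. Pads are 19 mm wide; open, the fingers measure 130 mm over their backs; the gripper's body (78 mm by 193 mm) begins 47 mm behind the grasp point.
Start: joints at [83.715, 20.546, 0.682, 0, -70.136, -16.507], TCP at [0.261, 0.622, 0.249] pointing down, gripper open.
Joint ranges: [-176.03, 176.03], [-82.01, 121.73], [-58.28, 71.71], [-173.87, 95.51], [-174.79, -0.11], [-173.66, 173.66]. Speed limits (degrees/s): [136.94, 136.94, 172.46, 180, 180, 180].

## Interface

Orientations are given as [roll, pitch, yaw] about the fixed x, y, z axes, in that order (R = Rz(yaw) Ry(pitch) Rx(roll)).
In Python, from plant import telemetry, cams, r gives the robot as it stands.
- The arm moves only by the tool carry_out, never from a script. Its argument "commands" is one flat list of numbers, 5 for each row, row after row: the shift along the world's x, y, z as a fraction of full scale, then the turn about the world's z as a fraction of full scale, then the gripper's target within -1 to 1 (shut at 1, half-way at 0, fully open at -1). In form: [x, y, z, turn, claw, x, y, z, turn, claw, ...]. A call has 1 to 8 rows; each row shifts and turns the commanded pose from where the row before left it; what a row does not reach is not made up. Full scale, the value 1, is 0.04 m for a shift and 4 degrees for a turn. A row lasts 1/10 s, in which the tool goes at most 50 mm and 8.59 degrees, less where a joint would pass 70% of its speed; a pose out of reach is approached as far as the arm can. A call with a number of a shift or a turn outside -1 to 1 is refused whole. A call with a gripper value outside its range is refused whole. The fingers move at their own pace and stop on an object; "grip_force" is the grip in N (left out, the last holds). Time passes only in rows, so rows that do not move let the fingers close. It gives the time, the measured TCP pose, the force and the opening at its end, in the units of the state.
- telemetry.get_state(): the state, without advancing time (a new reading comes with each control period).
- cams.capture(name): name is "scene" or "top"; returns a dict with "frame" (480x640x3 uint8, red, green, blue), "camera_matrix" (3x3 intrinsics, pixels), "camera_from_world" (4x4, takes a point from world to camera coordinates). Camera axes: x right, y down, z forward; pixel columns grow to the right and rows downward; lengths in m; the calibration is good to about 2 mm. A picture is of the moment at which its call begins. There is no depth.
- r.close_job(): hands the job in, once; it reports no verdict.
The state is a dict: "time_s": time; "joints": joint angles; "qd": joint speeds; "joint_torque": joint torques, N m; "tcp_pos": TCP position; "eef_rot": TCP orientation; "contact_force": force on the tool from outside, world axes, zero at the start; "moment": the same for the moment, N m; "gripper_width": finger opening in m.
Only numpy, scipy, OpenCV 4.12 (cv2) and the standard library are available. Lean on these libraries where they do the work, as an engineer would, in place of code of your own. Each camera call takes 0.05 s, during which the arm holds its last target. There are 200 camera calls.

## Working session

There is one attempt and no reset: what is moved stays moved. The work goes in short steps, Python scripts to look and compute and a tool call to move; the robot and the scene stay as the last step left them, time stands still between calls to the robot, and variables do not carry over. Pictures are saved under pics/ and viewed, about 8 in all and at most 12, crops included, and the job is handed in when it is done.

Besides the shell and the picture viewer there is one more tool, called after ">>>" in YAML: its name, and indented under it one key for each argument. carry_out: Moves the arm, as the interface text tells. Shift numbers are shares of 0.04 m and turn numbers shares of 4 degrees, none past 1 either way. Its arguments: {"type":"object","properties":{"commands":{"type":"array"},"grip_force":{"type":"number"}},"required":["commands"]}

```bash
ls; mkdir -p pics; python3 - <<'E'
from plant import telemetry, cams, r
import cv2, numpy as np, pickle
d={}
for n in("scene","top"):
    c=cams.capture(n); d[n]=c
    cv2.imwrite(f"pics/{n}0.png",c["frame"][:,:,::-1])
    print(n,c["camera_matrix"].round(1).tolist(),c["camera_from_world"].round(3).tolist())
pickle.dump(d,open("d0.pkl","wb"))
print(telemetry.get_state())
E
```

```text
pics
scene [[583.7, 0.0, 318.4], [0.0, 583.7, 241.6], [0.0, 0.0, 1.0]] [[0.742, 0.671, -0.005, -0.462], [0.458, -0.512, -0.727, -0.115], [-0.49, 0.537, -0.686, 1.436], [0.0, 0.0, 0.0, 1.0]]
top [[488.2, 0.0, 321.7], [0.0, 488.2, 237.8], [0.0, 0.0, 1.0]] [[-0.018, -1.0, -0.004, 0.12], [-0.995, 0.018, -0.096, 0.536], [0.096, 0.003, -0.995, 1.179], [0.0, 0.0, 0.0, 1.0]]
{'time_s': 0.1, 'joints': array([ 8.37142236e+01,  2.05876856e+01,  6.37999080e-01, -1.45195548e-02,
       -7.01335260e+01, -1.65084350e+01]), 'qd': array([-0.07753928, -0.12219325,  0.11310202,  0.09424471,  0.00824468,
       -0.09098216]), 'joint_torque': array([-1.07988468e-03, -5.84162164e+01,  2.93750489e+01,  7.01557875e+00,
        1.01015886e-02, -5.26879387e-05]), 'tcp_pos': array([0.26137845, 0.62191496, 0.24771467]), 'eef_rot': array([ 1.79916339e+02, -1.05598734e-02, -2.27991477e+01]), 'contact_force': array([ 0.30327224, -0.25122891,  0.27165961]), 'moment': array([-0.00279261,  0.00506453, -0.00533067]), 'gripper_width': 0.0876205796538044}
```

View pics/scene0.png

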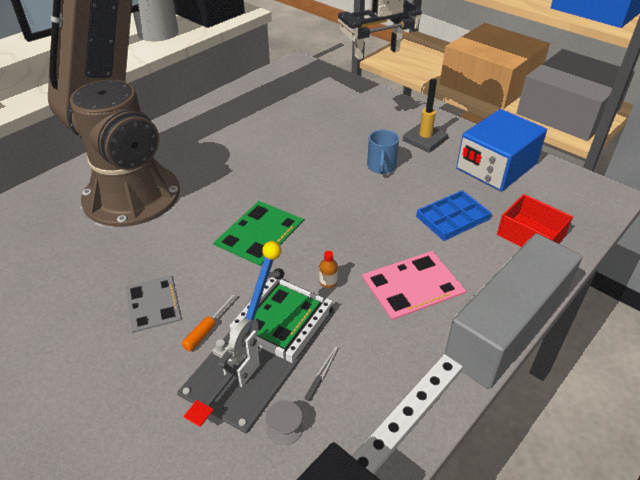

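View pics/top0.png

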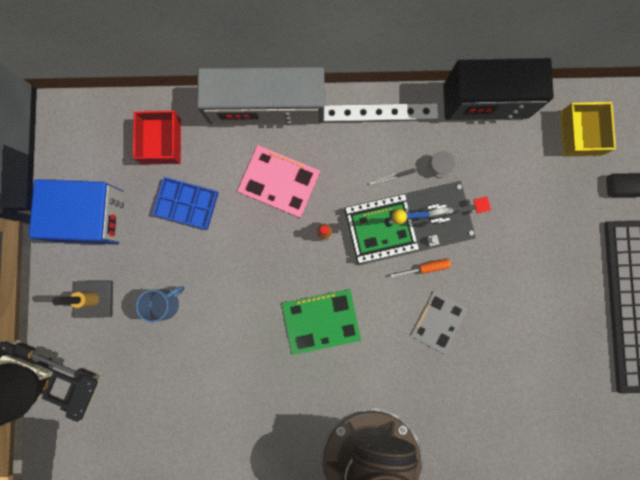

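The scene view shows the fixture with its red tab at (199,412) and the yellow ball at (272,250). In the top view they are at (483,205) and (400,216).

Possible look-alikes, in top-view pixels:
- **Red:** bin (157,137), flux cap (324,231), device display (112,225).
- **Yellow:** bin (590,127), hand tool (83,299).
- **Green boards:** large one (320,320), and the smaller one in the frame (385,228), which is the pcb.

I choose the tab, ball and board on the fixture.

```bash
cat > h.py <<'E'
import cv2, numpy as np
def blob(img,lo,hi,box):
    h=cv2.cvtColor(img,cv2.COLOR_RGB2HSV); m=cv2.inRange(h,np.array(lo),np.array(hi))
    k=np.zeros_like(m); x0,y0,x1,y1=box; k[y0:y1,x0:x1]=m[y0:y1,x0:x1]
    n,l,s,c=cv2.connectedComponentsWithStats(k); i=1+np.argmax(s[1:,4]); return c[i],s[i],(l==i)
def ray(c,p):
    T=c["camera_from_world"];R=T[:3,:3];o=-R.T@T[:3,3]
    d=R.T@np.linalg.solve(c["camera_matrix"],[p[0],p[1],1]);return o,d/np.linalg.norm(d)
def plane(c,p,z):
    o,d=ray(c,p);return o+d*(z-o[2])/d[2]
def tri(c1,p1,c2,p2):
    o1,d1=ray(c1,p1);o2,d2=ray(c2,p2)
    t=np.linalg.lstsq(np.c_[d1,-d2],o2-o1,rcond=None)[0]
    a,b=o1+t[0]*d1,o2+t[1]*d2;return (a+b)/2,np.linalg.norm(a-b)
RED=((0,150,90),(8,255,255));YEL=((22,150,90),(34,255,255))
E
python3 - <<'E'
from h import *;import pickle
d=pickle.load(open("d0.pkl","rb"));s,t=d["scene"],d["top"]
def both(col,bs,bt):
    a=blob(s["frame"],*col,bs);b=blob(t["frame"],*col,bt);print(a[0],a[1],b[0],b[1]);return a,b
ta,tb=both(RED,(170,390,225,435),(465,190,500,220))
tab=tri(s,ta[0],t,tb[0]);print("tab",tab,plane(s,ta[0],.046),plane(t,tb[0],.046))
ka,kb=both(YEL,(255,235,290,262),(388,205,412,228))
k=tri(s,ka[0],t,kb[0]);print("knob",k,[plane(t,kb[0],z) for z in(.2,.21,.22)])
# base corners on table-top plane z=.01 : bolts seen, use dark base plate far corners by eye
for p in((459,182),(474,243)):print("base end corner",plane(t,p,.01))
for p in((346,207),(356,263),(408,196)):print("frame corner",plane(t,p,.034))
v=k[0][:2]-tab[0][:2];print("axis yaw",np.degrees(np.arctan2(v[1],v[0])),np.linalg.norm(v))
cr=np.hstack([cv2.resize(s["frame"][230:440,170:345],None,fx=2.2,fy=2.2),cv2.resize(t["frame"][170:275,335:500],None,fx=2.4,fy=2.4,interpolation=cv2.INTER_CUBIC)[:250].repeat(1,0) if 0 else np.vstack([cv2.resize(t["frame"][170:275,335:500],(396,252)),np.zeros((210,396,3),np.uint8)])])
cv2.imwrite("pics/crop0.png",cr[:,:,::-1])
E
```

```text
[197.99321267 412.72624434] [184 400  29  27 442] [481.78061224 204.43367347] [474 197  17  16 196]
tab (array([ 0.61217887, -0.2824735 ,  0.04123458]), np.float64(0.001566799363434274)) [ 0.61544126 -0.28322937  0.046     ] [ 0.6109404  -0.28153569  0.046     ]
[271.10948905 249.68248175] [262 241  19  19 274] [399.20231214 216.16184971] [392 209  15  15 173]
knob (array([ 0.56308976, -0.05200733,  0.21465794]), np.float64(0.0017196985205647532)) [array([ 0.56454011, -0.05496346,  0.2       ]), array([ 0.56315676, -0.05338165,  0.21      ]), array([ 0.56177341, -0.05179984,  0.22      ])]
base end corner [ 0.67501554 -0.23879635  0.01      ]
base end corner [ 0.51982271 -0.26921505  0.01      ]
frame corner [0.61273171 0.04909475 0.034     ]
frame corner [0.47428306 0.02786622 0.034     ]
frame corner [ 0.63731767 -0.10460144  0.034     ]
axis yaw 102.02426398923663 0.2356361458233264
```

View pics/crop0.png

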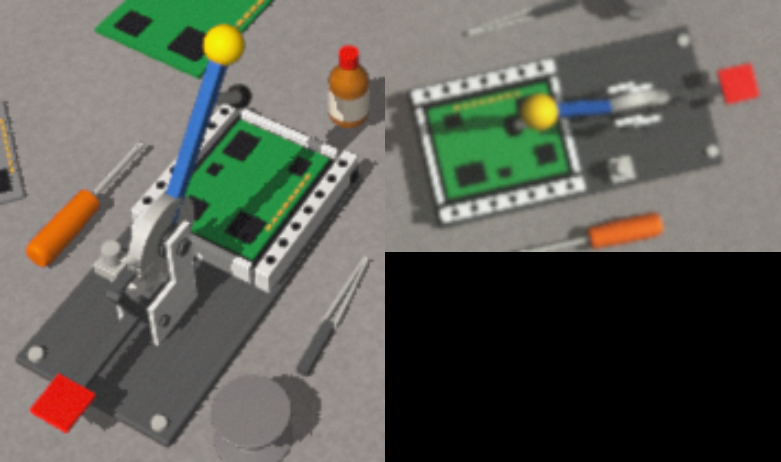

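The tab triangulates to (0.612, -0.282, ~0.043) and the knob to (0.563, -0.052, 0.214). That puts the knob at 0.88 rad and the fixture axis at about 102°, both consistent with the given sizes. Next I raise the tool, close the fingers and travel over.

>>> carry_out:
  commands: [0, 0, 1, 0, 1, 0, 0, 1, 0, 1, 0.39, -1, 0.2, -1, 1, 0.39, -1, 0, -1, 1, 0.39, -1, 0, -1, 1, 0.39, -1, 0, -1, 1, 0.39, -1, 0, -1, 1, 0.39, -1, 0, -1, 1]
  grip_force: 20

```text
time_s: 0.9
tcp_pos: [0.3553, 0.3804, 0.3363]
eef_rot: [180.0, -0.0, -46.9]
contact_force: [0.7, 0.8, -0.7]
gripper_width: 0.0291
```

>>> carry_out:
  commands: [0.39, -1, 0, -1, 1, 0.39, -1, 0, -1, 1, 0.39, -1, 0, -1, 1, 0.39, -1, 0, -1, 1, 0.39, -1, 0, -1, 1, 0.39, -1, 0, -1, 1, 0.39, -1, 0, -1, 1, 0.39, -1, 0, -1, 1]

```text
time_s: 1.7
tcp_pos: [0.48, 0.0605, 0.3366]
eef_rot: [-180.0, 0.0, -78.9]
contact_force: [1.2, 0.6, 0.2]
gripper_width: 0.0005
```

>>> carry_out:
  commands: [0.39, -1, 0, 0, 1, 0.39, -1, 0, 0, 1, 0.39, -1, 0, 0, 1, 0.39, -1, 0, 0, 1, 0.39, -1, 0, 0, 1, 0.39, -1, 0, 0, 1, 0, 0, 0, 0, 1, 0, 0, 0, 0, 1]

```text
time_s: 2.5
tcp_pos: [0.5733, -0.1787, 0.3354]
eef_rot: [179.9, 0.0, -78.9]
contact_force: [0.9, -0.5, 0.2]
gripper_width: 0.0003
```

>>> carry_out:
  commands: [0.33, -0.9, 0, 0, 1, 0.33, -0.9, 0, 0, 1, 0.33, -0.9, 0, 0, 1, 0, 0, -1, 0, 1, 0, 0, -1, 0, 1, 0, 0, -1, 0, 1, 0, 0, -1, 0, 1, 0, 0, -1, 0, 1]

```text
time_s: 3.3
tcp_pos: [0.613, -0.2842, 0.1357]
eef_rot: [-180.0, -0.0, -78.7]
contact_force: [0.1, -0.0, -1.1]
gripper_width: 0.0008
```

```bash
python3 - <<'E'
from plant import cams, telemetry
import cv2, numpy as np
s=cams.capture("scene")["frame"];t=cams.capture("top")["frame"]
a=cv2.resize(s[200:450,150:350],(400,500));b=cv2.resize(t[140:280,340:540],(400,280))
cv2.imwrite("pics/c1.png",np.hstack([a,np.vstack([b,np.zeros((220,400,3),np.uint8)])])[:,:,::-1])
print(telemetry.get_state()["tcp_pos"])
E
```

```text
[ 0.60953474 -0.28326047  0.13083365]
```

View pics/c1.png

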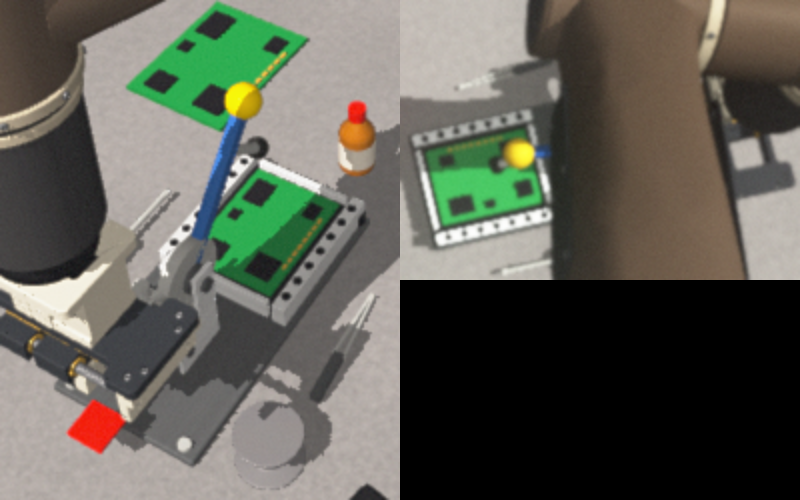

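The picture shows the gripper body's long side running across the fixture, clear of the hinge, with the red tab at crop (95,425) still untouched. Next I lower the tool onto the tab.

>>> carry_out:
  commands: [0, 0, -1, 0, 1, 0, 0, -0.4, 0, 1, 0, 0, 0, 0, 1, 0, 0, 0, 0, 1]

```text
time_s: 3.8
tcp_pos: [0.6144, -0.2856, 0.0829]
eef_rot: [-179.9, -0.1, -78.7]
contact_force: [-0.4, -0.1, 1.1]
gripper_width: 0.0004
```

>>> carry_out:
  commands: [0, 0, -0.15, 0, 1, 0, 0, -0.15, 0, 1, 0, 0, -0.1, 0, 1, 0, 0, 0, 0, 1, 0, 0, 0, 0, 1]

```text
time_s: 4.3
tcp_pos: [0.613, -0.2858, 0.0645]
eef_rot: [180.0, 0.0, -78.8]
contact_force: [0.2, 0.5, -0.1]
gripper_width: 0.0002
```

>>> carry_out:
  commands: [0, 0, -0.1, 0, 1, 0, 0, -0.1, 0, 1, 0, 0, -0.1, 0, 1, 0, 0, 0, 0, 1, 0, 0, 0, 0, 1]

```text
time_s: 4.8
tcp_pos: [0.6128, -0.2855, 0.0521]
eef_rot: [180.0, 0.0, -78.8]
contact_force: [0.6, -0.6, 0.1]
gripper_width: 0.0005
```

```bash
python3 - <<'E'
from plant import cams, telemetry
import cv2, numpy as np
c=cams.capture("scene");s=c["frame"]
cv2.imwrite("pics/c2.png",cv2.resize(s[300:450,130:330],(800,600),interpolation=cv2.INTER_CUBIC)[:,:,::-1])
T=c["camera_from_world"];p=telemetry.get_state();print(p["tcp_pos"],p["contact_force"])
q=T@[*p["tcp_pos"][:2],p["tcp_pos"][2]-.022,1];q=c["camera_matrix"]@q[:3];q=q[:2]/q[2];print(q,(q-[130,300])*4)
E
```

```text
[ 0.61284397 -0.28553158  0.05222972] [ 0.10781057 -0.1285502  -0.60004374]
[197.29512375 417.74951648] [269.18049498 470.99806593]
```

View pics/c2.png

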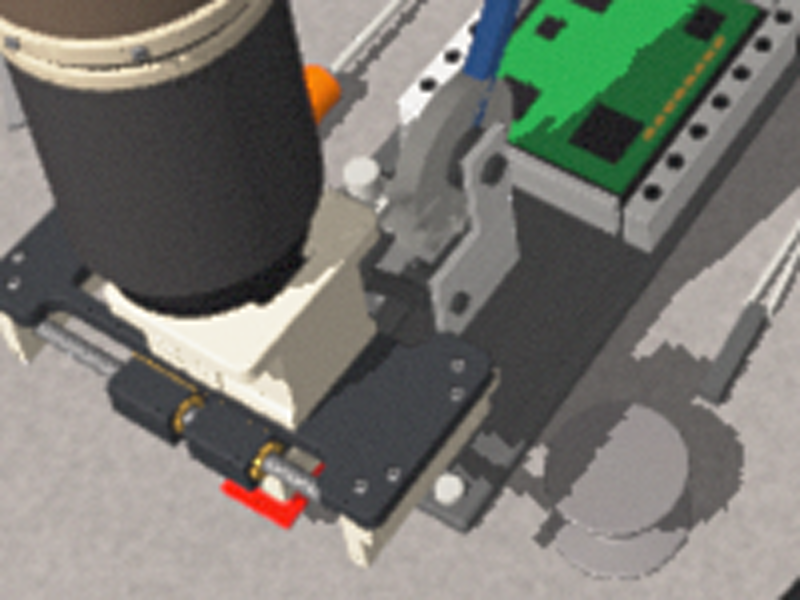

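The tip sits on the tab at crop (275,480), and the tab is partly lowered. I keep pressing until the stop shows up in the force.

>>> carry_out:
  commands: [0, 0, -0.1, 0, 1, 0, 0, -0.1, 0, 1, 0, 0, 0, 0, 1]

```text
time_s: 5.15
tcp_pos: [0.6131, -0.2856, 0.044]
eef_rot: [180.0, 0.0, -78.8]
contact_force: [1.0, 0.4, 0.0]
gripper_width: 0.0006
```

>>> carry_out:
  commands: [0, 0, -0.05, 0, 1, 0, 0, 0, 0, 1]

```text
time_s: 5.35
tcp_pos: [0.6133, -0.2857, 0.0431]
eef_rot: [-180.0, -0.0, -78.8]
contact_force: [-2.4, 2.3, 5.3]
gripper_width: 0.0006
```

>>> carry_out:
  commands: [0, 0, -0.05, 0, 1, 0, 0, 0, 0, 1]

```text
time_s: 5.55
tcp_pos: [0.6134, -0.2856, 0.0424]
eef_rot: [-180.0, -0.0, -78.7]
contact_force: [-3.9, 3.6, 14.3]
gripper_width: 0.0003
```

The stop came at TCP z 0.043, as geometry predicted, with 14 N on it. I retreat straight up and move over to the ball.

>>> carry_out:
  commands: [0, 0, 0.1, 0, 1, 0, 0, 0.9, 0, 1, 0, 0, 1, 0, 1, 0, 0, 1, 0, 1, 0, 0, 1, 0, 1, 0, 0, 1, 0, 1, 0, 0, 1, 0, 1, 0, 0, 1, 0, 1]

```text
time_s: 6.35
tcp_pos: [0.6127, -0.2857, 0.3221]
eef_rot: [180.0, 0.0, -78.8]
contact_force: [1.0, -0.6, -0.5]
gripper_width: -0.0
```

>>> carry_out:
  commands: [-0.22, 0.97, 0.1, 0, 1, -0.22, 0.97, 0, 0, 1, -0.22, 0.97, 0, 0, 1, -0.22, 0.97, 0, 0, 1, -0.22, 0.97, 0, 0, 1, -0.15, 1, 0, 0, 1, 0, 0, 0, 0, 1, 0, 0, 0, 0, 1]

```text
time_s: 7.15
tcp_pos: [0.5629, -0.0509, 0.3247]
eef_rot: [-180.0, 0.0, -78.7]
contact_force: [-0.8, 0.5, 0.0]
gripper_width: -0.0002
```

```bash
python3 - <<'E'
from plant import cams, telemetry
from h import *
c=cams.capture("scene");s=c["frame"]
cv2.imwrite("pics/c3.png",cv2.resize(s[200:440,150:350],(500,600),interpolation=cv2.INTER_CUBIC)[:,:,::-1])
b=blob(s,*RED,(170,390,225,445));print("tab",b[0],b[1],plane(c,b[0],.02))
try: b=blob(s,*YEL,(255,235,290,275));print("ball",b[0],b[1])
except Exception as e:print(e)
p=telemetry.get_state();print(p["tcp_pos"],p["contact_force"])
E
```

```text
tab [200.66297118 419.68957871] [187 406  28  28 451] [ 0.61407489 -0.28131445  0.02      ]
ball [271.14705882 249.69852941] [262 241  19  19 272]
[ 0.56303714 -0.05165697  0.32455652] [-0.31212521 -0.43901888 -1.42409835]
```

View pics/c3.png

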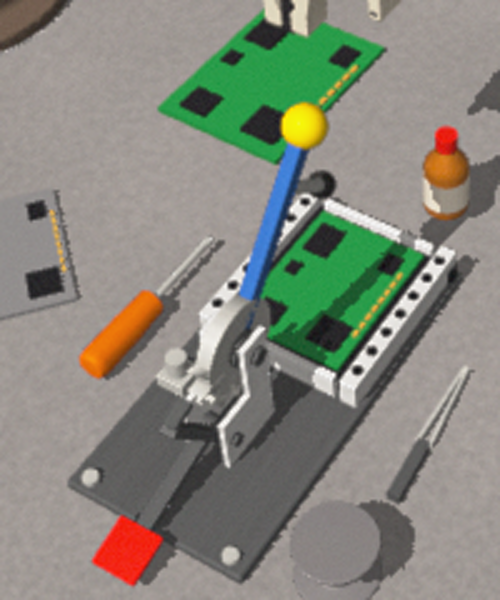

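The pawl tab is down. Its centroid lies on the z=0.020 plane where expected, and the ball hasn't moved. Next I lower onto the ball and start along the arc.

>>> carry_out:
  commands: [0, 0, -1, 0, 1, 0, 0, -0.75, 0, 1, 0, 0, 0, 0, 1, -0.02, 0.12, -0.11, 0, 1, -0.02, 0.12, -0.11, 0, 1, 0, 0, 0, 0, 1]

```text
time_s: 7.8
tcp_pos: [0.5614, -0.0422, 0.2456]
eef_rot: [180.0, -0.0, -78.8]
contact_force: [0.2, -0.6, -0.4]
gripper_width: 0.0006
```

>>> carry_out:
  commands: [-0.03, 0.13, -0.15, 0, 1, -0.03, 0.13, -0.15, 0, 1, 0, 0, 0, 0, 1]

```text
time_s: 8.1
tcp_pos: [0.5593, -0.0303, 0.2342]
eef_rot: [-179.9, 0.1, -78.8]
contact_force: [-1.0, 1.3, 1.7]
gripper_width: 0.0001
```

```bash
python3 - <<'E'
from plant import cams, telemetry
from h import *
c=cams.capture("scene");s=c["frame"]
cv2.imwrite("pics/c4.png",cv2.resize(s[200:440,150:350],(500,600),interpolation=cv2.INTER_CUBIC)[:,:,::-1])
b=blob(s,*YEL,(255,235,310,290));print("ball",b[0],b[1])
p=telemetry.get_state();print(p["tcp_pos"],p["contact_force"])
E
```

```text
ball [276.94554455 251.97524752] [268 245  19  15 202]
[ 0.55932742 -0.03072183  0.23419111] [0.11630841 1.09553639 1.54358614]
```

View pics/c4.png

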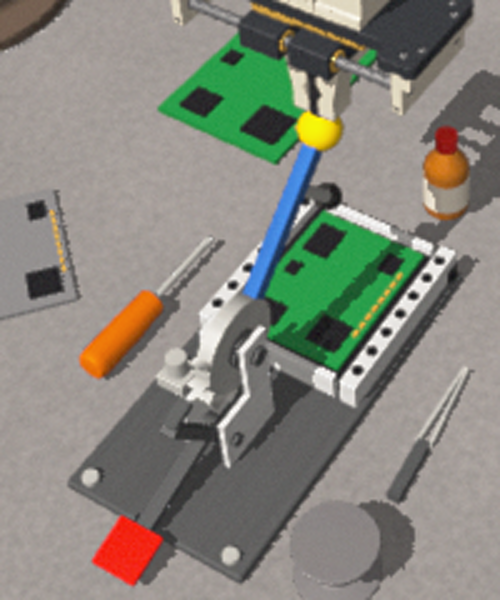

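The fingers are centred on the ball at crop (319,128). The arm has moved to about 0.73 rad, past the 0.77 stop, with low force. I continue along the arc.

>>> carry_out:
  commands: [-0.025, 0.12, -0.16, 0, 1, -0.025, 0.12, -0.16, 0, 1, -0.02, 0.1, -0.17, 0, 1, -0.02, 0.1, -0.17, 0, 1, -0.02, 0.09, -0.18, 0, 1, -0.02, 0.09, -0.18, 0, 1, 0, 0, 0, 0, 1]

```text
time_s: 8.85
tcp_pos: [0.5534, -0.0067, 0.1919]
eef_rot: [179.9, -0.0, -78.8]
contact_force: [-1.5, -0.2, -0.5]
gripper_width: 0.0004
```

>>> carry_out:
  commands: [-0.015, 0.07, -0.19, 0, 1, -0.015, 0.07, -0.19, 0, 1, -0.01, 0.05, -0.19, 0, 1, -0.01, 0.05, -0.19, 0, 1, 0, 0, 0, 0, 1]

```text
time_s: 9.35
tcp_pos: [0.5511, 0.0025, 0.161]
eef_rot: [179.9, -0.0, -78.8]
contact_force: [-0.3, 0.4, 0.3]
gripper_width: 0.0005
```

>>> carry_out:
  commands: [-0.01, 0.03, -0.19, 0, 1, 0, 0.03, -0.19, 0, 1, 0, 0, 0, 0, 1]

```text
time_s: 9.65
tcp_pos: [0.5509, 0.0049, 0.1461]
eef_rot: [179.9, -0.0, -78.8]
contact_force: [-0.9, -0.1, -0.4]
gripper_width: 0.0004
```

>>> carry_out:
  commands: [0, 0.02, -0.12, 0, 1, 0, 0, -0.12, 0, 1, 0, 0, -0.06, 0, 1, 0, 0, 0, 0, 1]

```text
time_s: 10.05
tcp_pos: [0.5514, 0.0058, 0.1349]
eef_rot: [180.0, -0.0, -78.8]
contact_force: [-0.5, -0.7, -0.1]
gripper_width: 0.0007
```

>>> carry_out:
  commands: [0, 0, -0.05, 0, 1, 0, 0, -0.05, 0, 1, 0, 0, 0, 0, 1]

```text
time_s: 10.35
tcp_pos: [0.5515, 0.0059, 0.1312]
eef_rot: [-180.0, 0.0, -78.8]
contact_force: [-0.1, 0.8, -0.5]
gripper_width: 0.0004
```

```bash
python3 - <<'E'
from plant import cams, telemetry
from h import *
c=cams.capture("scene");s=c["frame"]
cv2.imwrite("pics/c5.png",cv2.resize(s[220:360,200:360],(685,600),interpolation=cv2.INTER_CUBIC)[:,:,::-1])
b=blob(s,*YEL,(255,235,340,320));print("ball",b[0],b[1])
p=telemetry.get_state();print(p["tcp_pos"],p["contact_force"])
E
```

```text
ball [292.08333333 278.225     ] [284 273  16  12 120]
[0.55146948 0.0058156  0.13125618] [ 0.53689577 -0.35584631 -1.08410175]
```

View pics/c5.png

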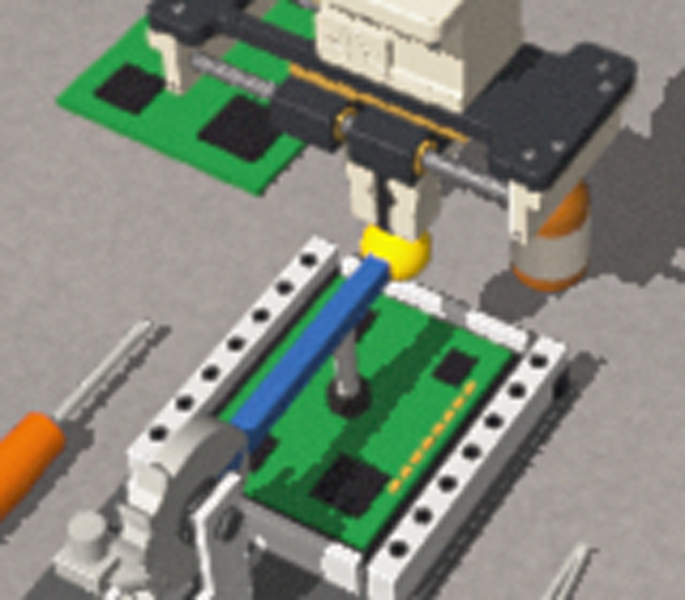

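The arm is nearly level, with the pad at crop (348,395) just above the board. The flux bottle stands well below the gripper body. I finish in fine steps while watching the force.

>>> carry_out:
  commands: [0, 0, -0.03, 0, 1, 0, 0, -0.02, 0, 1, 0, 0, 0, 0, 1]

```text
time_s: 10.7
tcp_pos: [0.5515, 0.0059, 0.1293]
eef_rot: [180.0, 0.0, -78.8]
contact_force: [-1.5, 0.2, 1.3]
gripper_width: 0.0001
```

>>> carry_out:
  commands: [0, 0, -0.02, 0, 1, 0, 0, 0, 0, 1]

```text
time_s: 10.9
tcp_pos: [0.5515, 0.0059, 0.1285]
eef_rot: [-180.0, 0.0, -78.8]
contact_force: [-0.3, 1.1, 1.3]
gripper_width: 0.0006
```

>>> carry_out:
  commands: [0, 0, -0.02, 0, 1, 0, 0, 0, 0, 1]

```text
time_s: 11.1
tcp_pos: [0.5515, 0.0059, 0.1281]
eef_rot: [-180.0, -0.0, -78.8]
contact_force: [-1.2, 1.5, 4.3]
gripper_width: 0.0005
```

>>> carry_out:
  commands: [0, 0, -0.015, 0, 1, 0, 0, 0, 0, 1]

```text
time_s: 11.3
tcp_pos: [0.5516, 0.0059, 0.1279]
eef_rot: [-180.0, -0.0, -78.8]
contact_force: [-3.6, 2.0, 9.2]
gripper_width: 0.0002
```

Contact came at TCP z 0.128, the level-arm height, with the force rising to 9 N. I release and retreat upward.

>>> carry_out:
  commands: [0, 0, 0.05, 0, 1, 0, 0, 0.2, 0, 1, 0, 0, 1, 0, 1, 0, 0, 1, 0, 1, 0, 0, 1, 0, 1, 0, 0, 1, 0, 1]

```text
time_s: 11.9
tcp_pos: [0.5512, 0.0056, 0.2992]
eef_rot: [-180.0, -0.0, -78.8]
contact_force: [0.4, -0.2, 0.5]
gripper_width: 0.0007
```

>>> carry_out:
  commands: [-0.3, 1, 0, 0, 1, -0.3, 1, 0, 0, 1, -0.3, 1, 0, 0, 1, -0.3, 1, 0, 0, 1, -0.3, 1, 0, 0, 1, -0.3, 1, 0, 0, 1, 0, 0, 0, 0, 1, 0, 0, 0, 0, 1]

```text
time_s: 12.7
tcp_pos: [0.4791, 0.2466, 0.2972]
eef_rot: [180.0, -0.0, -78.7]
contact_force: [-0.3, -0.2, -0.3]
gripper_width: 0.0001
```

```bash
python3 - <<'E'
from plant import cams, telemetry
from h import *
c=cams.capture("scene");s=c["frame"];t=cams.capture("top")
a=cv2.resize(s[220:450,150:350],(500,575));b=cv2.resize(t["frame"][140:290,300:500],(300,225))
cv2.imwrite("pics/c6.png",np.hstack([a,np.vstack([b,np.zeros((350,300,3),np.uint8)])])[:,:,::-1])
b=blob(s,*YEL,(255,235,340,320));print("ball",b[0],b[1])
k=blob(t["frame"],*YEL,(360,190,412,250));print(k[0],k[1],tri(c,b[0],t,k[0]))
b=blob(s,*RED,(170,390,225,445));print("tab",b[0],b[1]);k=blob(t["frame"],*RED,(465,185,505,225));print(tri(c,b[0],t,k[0]))
p=telemetry.get_state();print(p["tcp_pos"],p["contact_force"])
E
```

```text
ball [292.58045977 277.38505747] [284 270  17  16 174]
[367.02290076 229.01526718] [361 223  13  13 131] (array([0.55149847, 0.00512809, 0.09270982]), np.float64(0.002819757984603885))
tab [200.64966741 419.6518847 ] [187 406  28  28 451]
(array([ 0.61201826, -0.28105403,  0.01729914]), np.float64(0.0013903663071655483))
[0.47954873 0.2453481  0.29726966] [ 0.34704871 -0.65320684 -0.49018375]
```

View pics/c6.png

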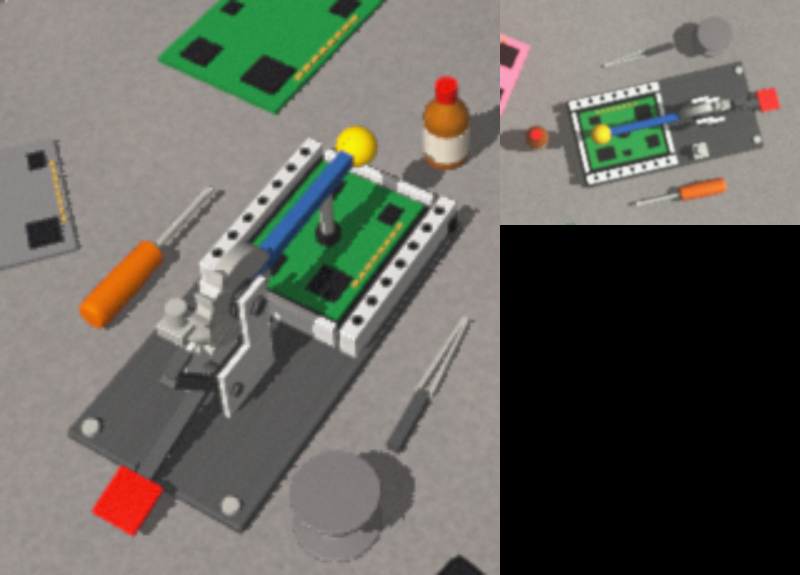

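The final view shows the arm level with its pad on the board at crop (327,235). The tab is down at (128,500), the board is in its frame, and the bystanders haven't moved. I'm handing in.

```bash
python3 -c "
from plant import r;print(r.close_job())"
```

```text
the job is handed in; nothing more can be done
None
```

The job is done and handed in at about 13 s of robot time; no verdict was reported.

- **Pawl:** I pressed the red tab down with closed fingers until it met its stop at 14 N. It stayed down afterwards; its centre measured about 17 mm above the table, against about 20 mm expected.
- **Hold-down arm:** I then pushed the yellow ball down along its arc with little force, past both teeth. The pad met the board at the height expected for a level arm, where I stopped at about 9 N and backed off straight up.
- **Last checks:** After the fingers let go, the ball measured 93 mm above the table, against 90 mm for a level arm. That 3 mm and the tab's are about what the two-camera measurement can resolve. By eye, the board was still in its frame and everything around the fixture in place. The gripper was clear, with about zero force. No check failed or disagreed.

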